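# Swing the hex key round and tighten the board holder's clamp screw

### The job

The large hex key on the electronics bench lies with its long arm pointing back towards the robot, the way it was used to run in the board holder's clamp screw. Pick it up, swing it round so that its short arm goes fully into the screw's flared socket with the long arm out level as a lever, then bear down on the long arm until it slopes down at about 45 degrees, to tighten the stiff screw (clockwise as you face its head). Leave the key resting in the screw and the small hex key where it lies.

Things in the scene. Friction and masses are not known exactly. Their poses are not given: they have to be found in the camera images.
- key: The larger of two dark steel L-shaped hex keys, lying flat: 12 mm across flats (13 mm wide as it lies), 0.17 kg. Origin: where the centre lines of its arms meet, 6 mm above the bench. The long arm runs 140 mm along own +x, the short arm 50 mm along own +y (from the origin), z up. It balances when gripped on the long arm 50 mm from the origin.
- small_key: The small hex key, same shape and dark steel, 6 mm across flats, long arm 85 mm (own +x), short arm 30 mm (own +y), lying flat; origin where its arms' centre lines meet. Not to be used or moved.
- socket_mouth (a point): Mouth of the clamp screw's hex socket, 130 mm above the bench, 48 mm from the axis of the holder's 50 mm wide, 160 mm high post. x: level, out of the socket, away from the robot; y level, z up (turns with the screw). A 12 mm flare in front guides within 4 mm. Socket 21 mm deep, 2 mm wider than the key; it goes in level, short arm to -x, long arm to +y; fully in, its origin is at x = 29 mm.
- screw (a joint): Turn of the clamp screw, rad: 0 at start, growing to 0.8 at most as it is tightened (clockwise seen facing its 28 mm head: a long arm out to +y goes down). Stiff: 0.5 N m of friction, about 5 N pressed down near the long arm's end. Stays where left. When let go the key sags 0.24 rad with its play in the socket, and under load the screw lags the long arm's slope by about 0.35 rad.
Not all that is in view belongs to the job. Leave any blue look-alike of the key alone. What is shaped like the part that bears socket_mouth but orange is not meant.

How it is judged:
By the outcome, as a careful person would: the job done as asked, in the order asked, and still so for the second after the job is handed in, with the robot touching nothing.
It also fails if it takes over 58 s, if anything falls off the work surface, if the arm or the gripper's body presses on something with over 40 N, if the wrist force passes 120 N, or if a joint passes its speed limit or range.

### The arm

A 7-joint arm with a two-finger parallel gripper is mounted at the origin on the work surface. World frame = base frame: x ahead of the robot, y to its left, z up, the work surface at z = 0. Lengths are in m, angles in rad, forces in N, time in s.
With the tool pointing down it reaches from about 0.425 to 0.925 m from the base axis. Payload 6.8 kg.
Tool frame: the origin (TCP) lies at the very end of the fingers, on their centre line; the grasp point (between the pads) lies 19 mm behind it (r.tcp_to_grasp is the distance from the TCP to the grasp point, in m); z points along the fingers, y is the line along which they close (so a half turn about z gives the same grasp; the last joint's range is limited). The gripper opens to 85 mm and grips with 20 to 120 N. Pads are 22 mm wide; open, the fingers measure 114 mm over their backs; the gripper's body (76 mm by 85 mm) begins 54 mm behind the grasp point. The pads swing forward as they close: fully open they stand 13 mm farther back than shut.
Start: joints at [-1.281, 0.477, 0.022, 1.555, -0.011, 1.109, -0.083], TCP at [0.261, 0.622, 0.231] pointing down, gripper open.
Joint ranges: [-2.96, 2.96], [-0.34, 2.1], [-1.41, 1.46], [0.24, 2.44], [-1.37, 4.51], [0.17, 1.92], [-2.96, 2.96]. Speed limits (rad/s): [2.39, 2.39, 3.14, 3.14, 3.14, 3.14, 3.14].

### API

Orientations are given as a rotation vector (axis times angle).
In Python, from bench import r gives the robot as it stands.
- The arm moves only by the tool step_arm, never from a script. Its argument "moves" is a list of rows, each a list of 7 numbers: the shift along the tool's x, y, z in mm, then the turn, a rotation vector about the tool's x, y, z in rad, then the finger opening in mm, from 0 to 85.4. A call has 1 to 8 rows; each row is the pose to reach, as a shift and turn from the pose commanded when the call began, along the tool's axes at that moment; what a row does not reach only later rows make up. A row lasts 1/10 s, in which the tool goes at most 50 mm and 8.59 degrees, less where a joint would pass 70% of its speed; a pose out of reach is approached as far as the arm can. A call with a gripper value outside its range is refused whole. The fingers move at their own pace and stop on an object; "grip_force" is the grip in N (left out, the last holds). Time passes only in rows, so rows that repeat a pose let the fingers close. It gives the time, the measured TCP pose, the force, the opening and the grip force at its end, in the units of the state.
- r.get_obs(): the state, without advancing time (a new reading comes with each control period).
- r.grab_frame(name): name is "scene" or "top" or "wrist"; returns a dict with "image" (384x512x3 uint8, red, green, blue), "depth" (384x512 float32, m along the optical axis (not along the pixel's ray), 0 where there is no reading), "mtx" (3x3 intrinsics, pixels), "rvec" (rotation vector, rad) and "tvec" (3), from world to camera coordinates, as OpenCV has them. Camera axes: x right, y down, z forward; pixel columns grow to the right and rows downward; lengths in m; the calibration is good to about 2 mm. A picture is of the moment at which its call begins.
- r.hand_in(): hands the job in; it is judged then, once.
The state is a dict: "clock": time; "joints": joint angles; "qvel": joint speeds; "tau": joint torques, N m; "tcp_pos": TCP position; "orientation": TCP orientation; "contact_force": force on the tool from outside, world axes, zero at the start; "moment": the same for the moment, N m; "grip_width": finger opening in m; "gripper_force": force on a finger pad.
Only numpy, scipy, OpenCV 4.12 (cv2) and the standard library are available. Lean on these libraries where they do the work, as an engineer would, in place of code of your own. Each camera call takes 0.05 s, during which the arm holds its last target. There are 200 camera calls.

## Working session

There is one attempt and no reset: what is moved stays moved. The work goes in short steps, Python scripts to look and compute and a tool call to move; the robot and the scene stay as the last step left them, time stands still between calls to the robot, and variables do not carry over. Pictures are saved under pics/ and viewed, at most 10 in all, crops included, and the job is handed in when it is done.

Besides the shell and the picture viewer there is one more tool, called as name(argument=value, ...), one argument or row to a line, values as JSON. step_arm: Moves the arm, as the interface text tells. Its arguments: {"type":"object","properties":{"moves":{"type":"array","items":{"type":"array","items":{"type":"number"}}},"grip_force":{"type":"number"}},"required":["moves"]}

```bash
mkdir -p pics; cat > h.py <<'E'
import numpy as np,cv2
from scipy.spatial.transform import Rotation as R
from bench import r
def cloud(f):
    K=f["mtx"];d=f["depth"];v,u=np.mgrid[:d.shape[0],:d.shape[1]]
    pc=np.stack([(u-K[0,2])/K[0,0]*d,(v-K[1,2])/K[1,1]*d,d],-1)
    Rm=cv2.Rodrigues(np.array(f["rvec"],float))[0]
    P=(pc-np.array(f["tvec"]).ravel())@Rm
    P[d==0]=np.nan
    return P
def save(f,n): cv2.imwrite(f"pics/{n}.png",f["image"][:,:,::-1])
E
python3 - <<'E'
from h import *
import pickle
a={n:r.grab_frame(n) for n in("scene","top")}
pickle.dump(a,open("f0.pkl","wb"))
im=np.hstack([a[n]["image"] for n in a])
for n in a: cv2.imwrite(f"pics/{n}0.png",cv2.resize(a[n]["image"][:,:,::-1],(800,600),interpolation=cv2.INTER_CUBIC))
o=r.get_obs();print(o["tcp_pos"],o["orientation"],o["clock"])
for n in a:
  f=a[n];Rm=cv2.Rodrigues(np.array(f["rvec"],float))[0];print(n,-Rm.T@np.array(f["tvec"]).ravel(),Rm[2])
E
```

```text
[0.26130628 0.62179404 0.23040321] [-6.20731060e-01 -3.07944738e+00  2.61334438e-03] 0.1
scene [1.00789094 0.42236377 0.74057293] [-0.52400014 -0.39487126 -0.75465259]
top [0.48977802 0.08745977 1.03812489] [ 0.06190867 -0.00201242 -0.99807979]
```

View pics/scene0.png

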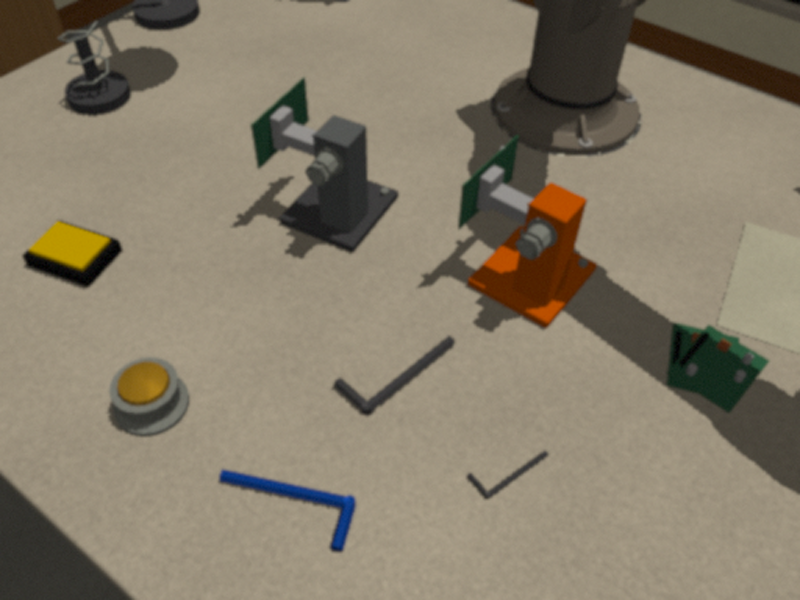

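View pics/top0.png

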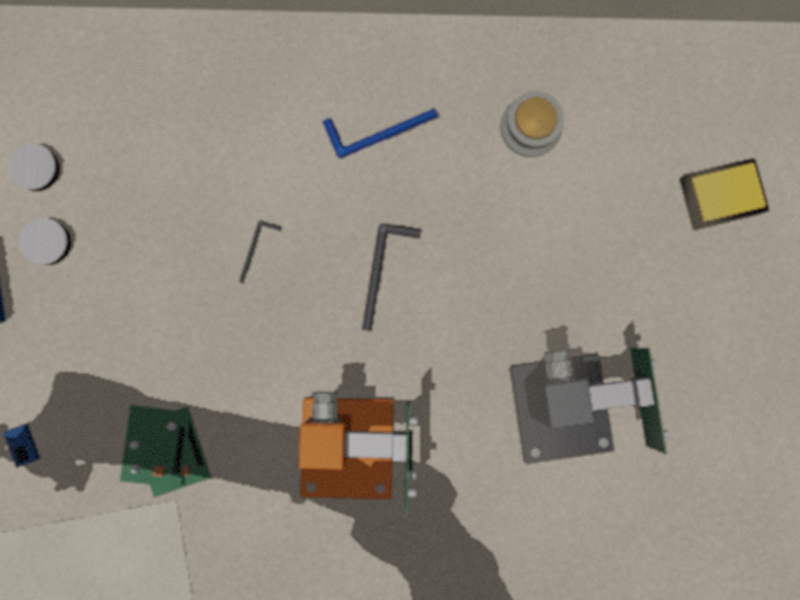

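The scene view shows the large key with its corner at (368,408), its long arm end at (450,342) and its short arm end at (340,383). The grey holder's screw head is at (322,165), and the decoys are orange and blue. In the top view (up = +x, right = -y) the key's corner is at (383,229), the long arm end at (367,329) and the short arm end at (420,233). The grey screw head is at (558,365).

```bash
cat >> h.py <<'E'
def fitkey(P,im,box):
    """box: x0,x1,y0,y1 world; dark pixels -> origin and long-arm yaw by fitting an L template"""
    from scipy.optimize import minimize
    g=im.astype(int).max(-1)
    m=(g<95)&(P[...,2]>0.003)&(P[...,2]<0.03)&(P[...,0]>box[0])&(P[...,0]<box[1])&(P[...,1]>box[2])&(P[...,1]<box[3])
    p=P[m]; return p
def fitL(p,x0):
    from scipy.optimize import least_squares
    def res(q):
        c,s=np.cos(q[2]),np.sin(q[2]);d=p[:,:2]-q[:2]
        a=d[:,0]*c+d[:,1]*s;b=-d[:,0]*s+d[:,1]*c
        d1=np.hypot(a-np.clip(a,0,.14),b);d2=np.hypot(a,b-np.clip(b,0,.05))
        return np.minimum(d1,d2)
    return least_squares(res,x0,loss="soft_l1",f_scale=.004).x
E
python3 - <<'E'
from h import *
import pickle
a=pickle.load(open("f0.pkl","rb"))
for n,(pts) in {"top":dict(c=(383,229),l=(367,329),s=(420,233),head=(558,365),post=(568,405)),"scene":dict(c=(368,408),l=(450,342),s=(340,383),head=(318,167))}.items():
    P=cloud(a[n])
    for k,(u,v) in pts.items(): print(n,k,P[int(v/1.5625),int(u/1.5625)].round(3))
P=cloud(a["top"])
c=P[147,245];print()
for n in a:
    P=cloud(a[n]);p=fitkey(P,a[n]["image"],(c[0]-.17,c[0]+.03,c[1]-.08,c[1]+.05))
    q=fitL(p,[c[0],c[1],np.pi]);print(n,len(p),q,p[:,2].mean())
# grey post/head in both
hd=cloud(a["top"])[int(405/1.5625),int(568/1.5625)]
for n in a:
    P=cloud(a[n]).reshape(-1,3)
    s=P[(abs(P[:,0]-hd[0])<.1)&(abs(P[:,1]-hd[1])<.1)]
    t=s[(s[:,2]>.153)&(s[:,2]<.17)]
    rr=cv2.minAreaRect((t[:,:2]*1000).astype(np.float32)) if len(t) else None
    print(n,"top",len(t),t.mean(0),rr)
    h=s[(s[:,2]>.11)&(s[:,2]<.148)&(s[:,0]>hd[0]+.03)&(abs(s[:,1]-hd[1])<.03)]
    print("head",len(h),h.min(0),h.max(0),h.mean(0))
E
```

```text
top c [0.648 0.108 0.011]
top l [0.514 0.128 0.013]
top s [0.642 0.06  0.012]
top head [ 0.474 -0.099  0.144]
top post [ 0.428 -0.107  0.159]
scene c [0.652 0.113 0.009]
scene l [0.517 0.132 0.009]
scene s [0.646 0.067 0.01 ]
scene head [ 0.484 -0.099  0.14 ]

scene 627 [0.65379907 0.112798   3.00811329] 0.009155866621027343
top 522 [0.64915571 0.10820052 3.00338099] 0.010855683150699085
scene top 638 [ 0.44143407 -0.1320421   0.15804215] ((447.0304870605469, -142.697265625), (81.80963134765625, 125.50682067871094), 9.314477920532227)
head 358 [ 0.4584454  -0.12890447  0.11363332] [ 0.49389651 -0.08319288  0.14794826] [ 0.47585399 -0.10050496  0.13344794]
top top 1078 [ 0.43546718 -0.13041246  0.15938269] ((445.79583740234375, -144.61837768554688), (66.52912902832031, 128.995849609375), 14.429483413696289)
head 282 [ 0.45866256 -0.12265386  0.11768201] [ 0.49004923 -0.08624366  0.14752219] [ 0.47351555 -0.10161043  0.1400181 ]
```

```bash
cat >> h.py <<'E'
def down(yaw):  # tool z down, tool x at yaw
    c,s=np.cos(yaw),np.sin(yaw);return R.from_matrix(np.array([[c,s,0],[s,-c,0],[0,0,-1]]))
def delta(pos,rot):
    o=r.get_obs();R0=R.from_rotvec(o["orientation"])
    return (R0.inv().apply(np.array(pos)-o["tcp_pos"])*1000).round(1),(R0.inv()*rot).as_rotvec().round(4)
E
python3 - <<'E'
from h import *
import pickle
a=pickle.load(open("f0.pkl","rb"))
for n in a:
    P=cloud(a[n]).reshape(-1,3)
    t=P[(abs(P[:,0]-.43)<.05)&(P[:,1]>-.134)&(P[:,1]<-.07)&(P[:,2]>.154)&(P[:,2]<.166)]
    print(n,len(t),t.mean(0),cv2.minAreaRect((t[:,:2]*1000).astype(np.float32)))
print(delta([.602,.117,.21],down(3.006)))
E
```

```text
scene 446 [ 0.43503789 -0.10588181  0.158135  ] ((432.8594665527344, -107.21650695800781), (53.79248046875, 50.90793228149414), 9.296911239624023)
top 807 [ 0.43037931 -0.10879789  0.15988391] ((430.21624755859375, -109.72502899169922), (51.6236457824707, 49.93157958984375), 8.654377937316895)
(array([-509.6, -333.4,   21. ]), array([-1.700e-03, -1.000e-04, -2.622e-01]))
```

step_arm(
  moves=[
    [-510,-333,21,0,0,-0.262,40],
    [-510,-333,21,0,0,-0.262,40],
    [-510,-333,21,0,0,-0.262,40],
    [-510,-333,21,0,0,-0.262,40],
    [-510,-333,21,0,0,-0.262,40],
    [-510,-333,21,0,0,-0.262,40],
    [-510,-333,21,0,0,-0.262,40],
    [-510,-333,21,0,0,-0.262,40],
  ],
)

```text
clock: 0.9
tcp_pos: [0.486, 0.2892, 0.2173]
orientation: [-0.213, -3.134, 0.0]
contact_force: [0.1, 0.3, -0.2]
grip_width: 0.0403
gripper_force: 0.0
```

```bash
python3 -c "
from h import *
print(delta([.602,.117,.21],down(3.006)),r.get_obs()['joints'])"
```

```text
(array([-138.2, -154.9,    7.3]), array([-0.0002, -0.0003, -0.0001])) [-0.71776592  0.31150308  0.08742082  1.84161117 -0.03207079  0.99016126
  0.81812779]
```

step_arm(
  moves=[
    [-138,-155,7,0,0,0,40],
    [-138,-155,7,0,0,0,40],
    [-138,-155,7,0,0,0,40],
    [-138,-155,7,0,0,0,40],
    [-138,-155,7,0,0,0,40],
    [-138,-155,7,0,0,0,40],
    [-138,-155,7,0,0,0,40],
  ],
)

```text
clock: 1.6
tcp_pos: [0.6003, 0.1203, 0.2101]
orientation: [-0.211, -3.133, -0.001]
contact_force: [-1.3, 0.4, -0.6]
grip_width: 0.0398
gripper_force: 0.0
```

```bash
python3 - <<'E'
from h import *
f=r.grab_frame("wrist");save(f,"w1")
P=cloud(f)
o=r.get_obs();print(o["tcp_pos"],o["joints"])
p=fitkey(P,f["image"],(.47,.69,.03,.16))
q=fitL(p,[.65,.11,3.0]);print(len(p),q,p[:,2].mean(),p.min(0),p.max(0))
g=np.array([q[0]+.052*np.cos(q[2]),q[1]+.052*np.sin(q[2]),-.001])
print(g,delta(g,down(q[2])))
Rm=cv2.Rodrigues(np.array(f["rvec"],float))[0];print(-Rm.T@np.array(f["tvec"]).ravel(),Rm[2])
E
```

```text
[0.60014599 0.12108771 0.21020805] [-0.42578871  0.39602962  0.16447151  1.74259338 -0.07613827  1.00986081
  1.20444558]
1601 [0.64704851 0.11047653 3.01073039] 0.010329678856202828 [0.50999435 0.06034607 0.00379347] [0.6540422  0.13421287 0.01370652]
[ 0.59549313  0.11726196 -0.001     ] (array([  3.9,  -4.6, 211.2]), array([ 0.0008, -0.0012, -0.0023]))
[0.51805674 0.13045401 0.35247414] [ 0.3176218  -0.04160246 -0.9473044 ]
```

View pics/w1.png

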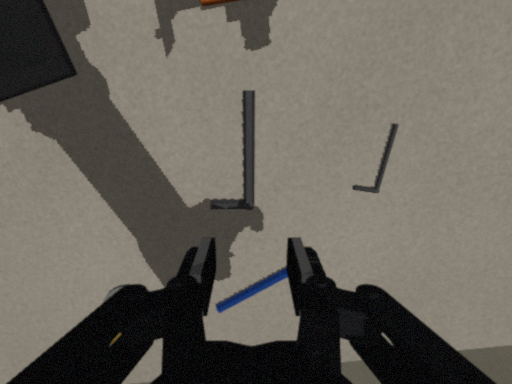

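The wrist view shows the key's corner at (249,205) and its long arm end at (249,92), with the small key at (376,188). The fit agrees with the top view to within 3 mm, so I'm descending.

step_arm(
  moves=[
    [4,-4.5,50,0,0,-0.002,40],
    [4,-4.5,100,0,0,-0.002,40],
    [4,-4.5,150,0,0,-0.002,40],
    [4,-4.5,180,0,0,-0.002,40],
    [4,-4.5,195,0,0,-0.002,40],
    [4,-4.5,204,0,0,-0.002,40],
    [4,-4.5,206,0,0,-0.002,40],
    [4,-4.5,206,0,0,-0.002,40],
  ],
)

```text
clock: 2.45
tcp_pos: [0.5976, 0.1156, 0.0058]
orientation: [0.209, 3.133, 0.001]
contact_force: [0.3, -0.4, 0.7]
grip_width: 0.0401
gripper_force: 0.0
```

step_arm(
  moves=[
    [0,0,0,0,0,0,0],
    [0,0,0,0,0,0,0],
    [0,0,0,0,0,0,0],
    [0,0,0,0,0,0,0],
    [0,0,0,0,0,0,0],
    [0,0,0,0,0,0,0],
  ],
  grip_force=80,
)

```text
clock: 3.05
tcp_pos: [0.5976, 0.1153, 0.0062]
orientation: [0.21, 3.132, 0.002]
contact_force: [-1.1, 0.2, 6.3]
grip_width: 0.0096
gripper_force: 78.4
```

Width 9.6 mm and 6 N of lift mean the tips are pinching the upper faces. I'll reopen and go lower.

step_arm(
  moves=[
    [0,0,0,0,0,0,30],
    [0,0,0,0,0,0,30],
    [0,0,3,0,0,0,30],
    [0,0,5,0,0,0,30],
    [0,0,5,0,0,0,30],
  ],
)

```text
clock: 3.55
tcp_pos: [0.5965, 0.1149, -0.0003]
orientation: [-0.21, -3.134, 0.0]
contact_force: [-1.7, -1.0, 4.9]
grip_width: 0.0304
gripper_force: 2.5
```

step_arm(
  moves=[
    [0,0,0,0,0,0,0],
    [0,0,0,0,0,0,0],
    [0,0,0,0,0,0,0],
    [0,0,0,0,0,0,0],
    [0,0,0,0,0,0,0],
  ],
  grip_force=80,
)

```text
clock: 4.05
tcp_pos: [0.5977, 0.115, 0.0007]
orientation: [0.21, 3.133, 0.001]
contact_force: [-1.4, 0.2, 10.4]
grip_width: 0.0106
gripper_force: 80.2
```

step_arm(
  moves=[
    [0,0,-5,0,0,0,0],
    [0,0,-15,0,0,0,0],
    [0,0,-30,0,0,0,0],
    [0,0,-30,0,0,0,0],
  ],
)

```text
clock: 4.45
tcp_pos: [0.5982, 0.1153, 0.0319]
orientation: [0.21, 3.131, 0.002]
contact_force: [0.7, 0.1, -1.2]
grip_width: 0.0109
gripper_force: 78.3
```

```bash
python3 - <<'E'
from h import *
f=r.grab_frame("wrist");save(f,"w2")
s=r.grab_frame("scene")
o=r.get_obs();print(o["tcp_pos"],o["contact_force"],o["moment"],o["grip_width"])
cv2.imwrite("pics/w2b.png",cv2.hconcat([f["image"][:,100:412,::-1].copy(),cv2.resize(s["image"][180:300,180:340,::-1],(480,384))]))
E
```

```text
[0.596996   0.1151111  0.03020497] [ 0.11184925  0.50832565 -1.67255036] [0.02136484 0.04017807 0.01068296] 0.010506140688558192
```

View pics/w2b.png

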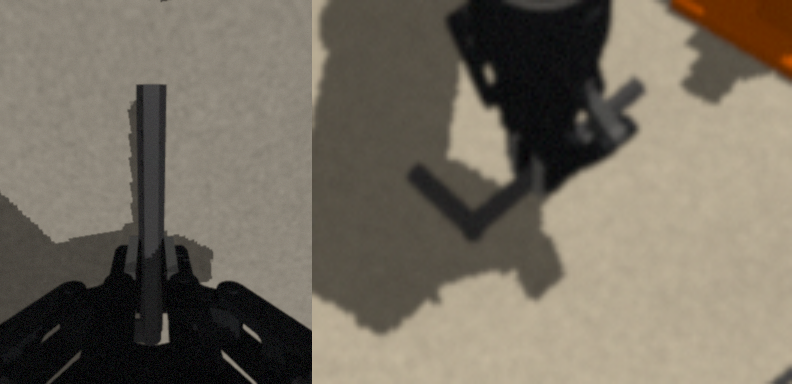

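The wrist view (left crop) shows the long arm between the pads, running from (150,85) to (150,340). The scene crop shows the corner at (472,232) and the short arm tip at (415,172), so the key is held and roughly level.

```bash
python3 - <<'E'
from h import *
o=r.get_obs()
print(delta([.556,-.038,.165],down(1.725)),o["joints"])
E
```

```text
(array([  20. , -157.1, -134.9]), array([1.3000e-03, 7.0000e-04, 1.2828e+00])) [-0.38700644  0.61998901  0.12582278  1.86817111 -0.11939896  0.65929968
  1.24701583]
```

step_arm(
  moves=[
    [0,0,-50,0,0,0,0],
    [0,0,-100,0,0,0,0],
    [0,-20,-135,0,0,0.14,0],
    [3,-50,-135,0,0,0.28,0],
    [7,-80,-135,0,0,0.42,0],
    [10,-110,-135,0,0,0.56,0],
    [15,-140,-135,0,0,0.7,0],
    [20,-157,-135,0,0,0.84,0],
  ],
)

```text
clock: 5.35
tcp_pos: [0.5546, -0.041, 0.1642]
orientation: [-1.482, -2.77, 0.002]
contact_force: [0.1, -0.4, -1.4]
grip_width: 0.0105
gripper_force: 78.8
```

step_arm(
  moves=[
    [0,0,0,0,0,0.14,0],
    [0,0,0,0,0,0.28,0],
    [0,0,0,0,0,0.4,0],
    [0,0,0,0,0,0.443,0],
    [0,0,0,0,0,0.443,0],
    [0,0,0,0,0,0.443,0],
  ],
)

```text
clock: 5.95
tcp_pos: [0.5555, -0.0378, 0.1642]
orientation: [-2.042, -2.387, 0.001]
contact_force: [-0.2, 0.7, -1.5]
grip_width: 0.0107
gripper_force: 78.8
```

```bash
python3 - <<'E'
from h import *
import pickle
a={n:r.grab_frame(n) for n in("scene","top","wrist")}
pickle.dump(a,open("f1.pkl","wb"))
o=r.get_obs();print(o["tcp_pos"],o["orientation"],o["joints"],o["contact_force"])
print(delta([.556,-.038,.165],down(1.725)))
cv2.imwrite("pics/p3.png",cv2.hconcat([cv2.resize(a["scene"]["image"][60:240,100:340,::-1],(400,300)),cv2.resize(a["top"]["image"][110:290,250:490,::-1],(400,300))]))
cv2.imwrite("pics/p3.png",cv2.vconcat([cv2.imread("pics/p3.png"),cv2.copyMakeBorder(cv2.resize(a["wrist"]["image"][:,:,::-1],(400,300)),0,0,0,400,0)]))
E
```

```text
[ 0.55571181 -0.03797014  0.16440083] [-2.04302493e+00 -2.38630059e+00  9.91028633e-05] [-0.43603675  0.39032478  0.49714935  1.93241426 -0.23846759  0.87652675
  0.33807369] [-0.53426292  0.34798372 -1.78037793]
(array([-0.1,  0.3, -0.6]), array([-0.0002, -0.0001,  0.0005]))
```

View pics/p3.png

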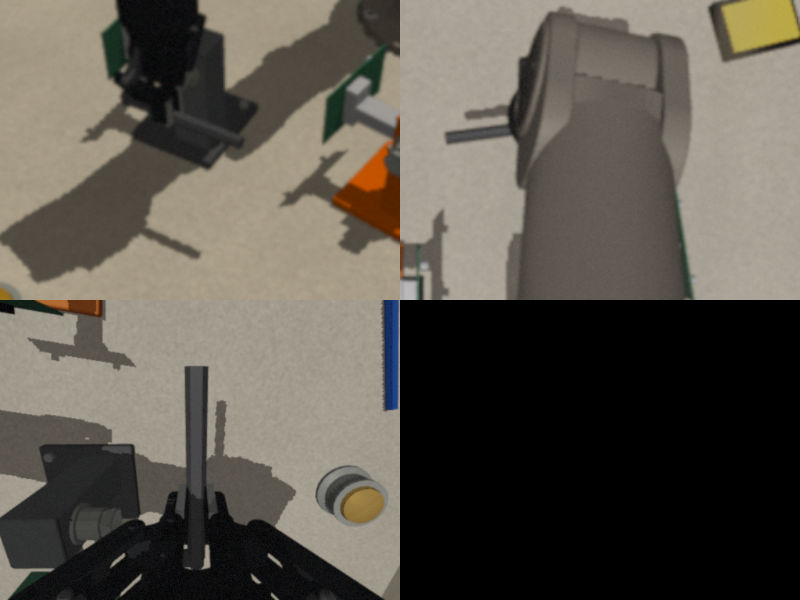

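The wrist view shows the long arm from (196,368) to the corner near (195,568), and the grey screw head and flare at (75-122, 508-545). The scene crop shows the head behind the gripper. I'll measure the key relative to the screw in this one camera.

```bash
python3 - <<'E'
from h import *
import pickle
a=pickle.load(open("f1.pkl","rb"))
f=a["wrist"];P=cloud(f);Q=P.reshape(-1,3);im=f["image"]
def box(*b):return Q[(Q[:,0]>b[0])&(Q[:,0]<b[1])&(Q[:,1]>b[2])&(Q[:,1]<b[3])&(Q[:,2]>b[4])&(Q[:,2]<b[5])]
k=box(.51,.60,0.0,.12,.14,.2)
for lo in np.arange(0,.11,.015):
    s=k[(k[:,1]>lo)&(k[:,1]<lo+.015)]
    if len(s):print("key y",s.mean(0).round(4),"w",np.ptp(s[:,0]).round(4),"ztop",np.percentile(s[:,2],90).round(4))
print("yend",k[:,1].max())
t=box(.38,.48,-.135,-.06,.153,.168);print("post",len(t),t.mean(0),cv2.minAreaRect((t[:,:2]*1000).astype(np.float32)))
h=box(.45,.51,-.14,-.06,.10,.152);print("head",len(h),h.min(0),h.max(0))
for lo in np.arange(.45,.505,.005):
    s=h[(h[:,0]>lo)&(h[:,0]<lo+.005)]
    if len(s)>5:print(round(lo,3),len(s),"ymax",np.percentile(s[:,1],98).round(4),"ymin",np.percentile(s[:,1],2).round(4),"ztop",np.percentile(s[:,2],98).round(4))
# near corner / short arm, and scene view of the key
for n in("scene","wrist"):
    S=cloud(a[n]).reshape(-1,3)
    s=S[(S[:,0]>.49)&(S[:,0]<.59)&(S[:,1]>-.13)&(S[:,1]<-.06)&(S[:,2]>.14)&(S[:,2]<.2)]
    print(n,len(s),s.mean(0) if len(s) else 0, s.min(0) if len(s) else 0,s.max(0) if len(s) else 0)
u=int(195*1.28);
for v in (300,310,325,335,340,345,350): print(v,P[v,u].round(4))
E
```

```text
key y [0.5479 0.0076 0.1739] w 0.0159 ztop 0.1759
key y [0.5456 0.0227 0.174 ] w 0.0158 ztop 0.1759
key y [0.5432 0.0376 0.174 ] w 0.0158 ztop 0.176
key y [0.5425 0.0467 0.1741] w 0.0136 ztop 0.176
yend 0.049256488841084425
post 5297 [ 0.43161945 -0.10388884  0.15891166] ((430.137451171875, -107.6998291015625), (52.01688003540039, 50.96782684326172), 9.069794654846191)
head 3438 [ 0.45001559 -0.12918741  0.10002636] [ 0.4899478  -0.07981953  0.15197591]
0.45 846 ymax -0.0815 ymin -0.1063 ztop 0.1516
0.455 742 ymax -0.0876 ymin -0.126 ztop 0.151
0.46 322 ymax -0.0876 ymin -0.1202 ztop 0.1446
0.465 301 ymax -0.0867 ymin -0.1103 ztop 0.1444
0.47 327 ymax -0.0862 ymin -0.1093 ztop 0.1445
0.475 311 ymax -0.0877 ymin -0.1078 ztop 0.1445
0.48 307 ymax -0.0846 ymin -0.1087 ztop 0.143
0.485 282 ymax -0.0842 ymin -0.1086 ztop 0.1438
scene 92 [ 0.56782751 -0.07811966  0.17055216] [ 0.56301012 -0.09428013  0.16237352] [ 0.57206473 -0.06059707  0.17599744]
wrist 1223 [ 0.56016678 -0.07849582  0.17397447] [ 0.55216728 -0.09579055  0.16373447] [ 0.56922208 -0.06001377  0.17674082]
300 [ 0.5581 -0.0638  0.175 ]
310 [ 0.5593 -0.0712  0.1744]
325 [ 0.5607 -0.0808  0.1754]
335 [ 0.562  -0.0887  0.1747]
340 [ 0.5624 -0.0919  0.1753]
345 [ 0.5532 -0.0289  0.2385]
350 [ 0.5532 -0.0286  0.2406]
```

The key sits level at 98.9° with its centre at z≈0.170. In the socket frame its origin is at x≈87 mm, y≈-2 mm, z≈+39.5 mm. Next I'll align it and approach.

step_arm(
  moves=[
    [2,0,15,0,0,0,0],
    [2,0,30,0,0,0,0],
    [2,0,39.5,0,0,0,0],
    [2,-10,39.5,0,0,0,0],
    [2,-20,39.5,0,0,0,0],
    [2,-20,39.5,0,0,0,0],
  ],
)

```text
clock: 6.7
tcp_pos: [0.534, -0.0398, 0.1254]
orientation: [-2.045, -2.384, 0.001]
contact_force: [1.1, -0.1, -1.9]
grip_width: 0.0104
gripper_force: 78.8
```

```bash
cat >> h.py <<'E'
MP=np.array([.4301,-.1077,.130]);EX=np.array([.9875,.158,0]);EX/=np.linalg.norm(EX);EY=np.array([-EX[1],EX[0],0])
def sock(P): d=np.asarray(P)-MP;return np.stack([d@EX-.048,d@EY,d[...,2]],-1)
E
python3 - <<'E'
from h import *
f=r.grab_frame("wrist");S=sock(cloud(f)).reshape(-1,3)*1000
o=r.get_obs();print(o["tcp_pos"],sock(o["tcp_pos"]),o["contact_force"])
def box(*b):return S[(S[:,0]>b[0])&(S[:,0]<b[1])&(S[:,1]>b[2])&(S[:,1]<b[3])&(S[:,2]>b[4])&(S[:,2]<b[5])]
k=box(45,90,-15,145,-12,16)
for lo in range(-12,145,12):
    s=k[(k[:,1]>lo)&(k[:,1]<lo+12)]
    if len(s)>5:print(lo,len(s),s.mean(0).round(1),np.percentile(s[:,0],[3,97]).round(1),np.percentile(s[:,2],90).round(1))
print("end",k[:,1].min(),k[:,1].max())
h=box(-22,14,-20,20,-20,20);print(len(h),h.min(0),h.max(0),np.percentile(h[:,2],97))
t=box(-80,-18,-32,32,24,36);print(cv2.minAreaRect(t[:,:2].astype(np.float32)),np.median(t[:,2]))
s=box(14,58,-15,15,-25,15);print("short",len(s),s.mean(0) if len(s) else "",s.min(0) if len(s) else "",s.max(0) if len(s) else "")
save(f,"w4")
E
```

```text
[ 0.5351447  -0.03940534  0.12567649] [ 0.06651531  0.05084086 -0.00432351] [ 0.40335917  1.18499061 -1.12802747]
-12 230 [62.8 -3.2  5.9] [54.6 69.9] 6.6
0 491 [62.4  5.3  4.5] [54.6 70. ] 6.5
12 373 [64.5 18.1  5. ] [58.4 70.5] 6.7
24 358 [64.5 30.1  5.4] [59.1 69.9] 6.7
36 384 [64.6 42.2  5.8] [59.4 69.8] 6.8
48 789 [64.6 55.4  7.8] [46.9 82.5] 14.1
60 938 [64.7 63.9  6.3] [53.8 75.7] 12.6
72 577 [64.8 78.1  5. ] [58.4 71.3] 6.8
84 641 [64.9 90.1  4.9] [58.2 71.3] 6.9
96 682 [ 65. 102.   5.] [58.5 71.6] 7.0
108 751 [ 65.1 114.1   5. ] [58.6 71.5] 7.0
120 810 [ 65.2 126.    5. ] [58.6 71.8] 7.0
132 449 [ 65.3 135.    5.1] [58.7 71.7] 7.0
end -8.499942054488441 138.07987482667326
563 [-21.99937915  -7.52568967 -18.23165184] [11.56708969 18.74038389 14.01185492] 12.207605853478574
((-49.213531494140625, 16.570409774780273), (53.869720458984375, 26.71883773803711), 33.76142883300781) 29.2256977671371
short 150 [56.05248515  1.74827766  3.63516985] [53.88839038 -4.9825805  -5.15951172] [57.99622492 11.14314805  7.12014069]
```

View pics/w4.png

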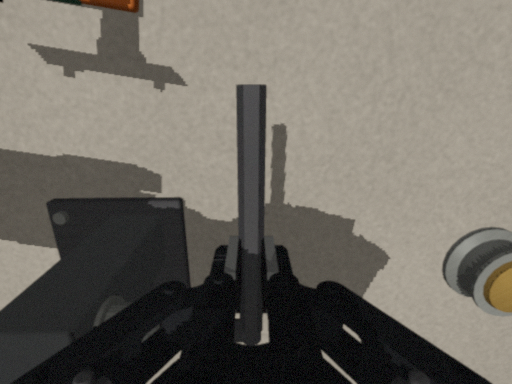

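The wrist view shows the key at (250,90)-(250,340), level, with the head at (115,310). The remaining offsets are about 1 mm. Inserting now.

step_arm(
  moves=[
    [1,-4,1,0,0,0,0],
    [1,-8,1,0,0,0,0],
    [1,-11,1,0,0,0,0],
    [1,-14,1,0,0,0,0],
    [1,-17,1,0,0,0,0],
    [1,-20,1,0,0,0,0],
  ],
)

```text
clock: 7.35
tcp_pos: [0.5156, -0.0412, 0.124]
orientation: [-2.044, -2.386, 0.0]
contact_force: [0.1, -0.1, -2.0]
grip_width: 0.0104
gripper_force: 78.8
```

step_arm(
  moves=[
    [0,-3,0,0,0,0,0],
    [0,-6,0,0,0,0,0],
    [0,-9,0,0,0,0,0],
    [0,-9,0,0,0,0,0],
  ],
)

```text
clock: 7.75
tcp_pos: [0.5064, -0.0426, 0.124]
orientation: [-2.044, -2.385, 0.0]
contact_force: [0.7, 0.4, -2.0]
grip_width: 0.0108
gripper_force: 78.8
```

step_arm(
  moves=[
    [0,-3,0,0,0,0,0],
    [0,-5,0,0,0,0,0],
    [0,-7,0,0,0,0,0],
    [0,-8,0,0,0,0,0],
    [0,-8,0,0,0,0,0],
  ],
)

```text
clock: 8.25
tcp_pos: [0.4989, -0.0438, 0.124]
orientation: [-2.044, -2.386, -0.0]
contact_force: [0.6, -0.4, -1.8]
grip_width: 0.0107
gripper_force: 78.8
```

```bash
python3 - <<'E'
from h import *
import pickle
o=r.get_obs();print(sock(o["tcp_pos"]),o["contact_force"],o["moment"],o["joints"])
a={n:r.grab_frame(n) for n in("scene","wrist")}
pickle.dump(a,open("f2.pkl","wb"))
S=sock(cloud(a["wrist"])).reshape(-1,3)*1000
def box(*b):return S[(S[:,0]>b[0])&(S[:,0]<b[1])&(S[:,1]>b[2])&(S[:,1]<b[3])&(S[:,2]>b[4])&(S[:,2]<b[5])]
k=box(15,45,-15,145,-12,16)
for lo in range(-12,145,12):
    s=k[(k[:,1]>lo)&(k[:,1]<lo+12)]
    if len(s)>5:print(lo,len(s),s.mean(0).round(1),np.percentile(s[:,0],[3,97]).round(1),np.percentile(s[:,2],90).round(1))
print(k[:,1].min(),k[:,1].max())
A=cv2.resize(a["wrist"]["image"][:,:,::-1],(400,300));B=cv2.resize(a["scene"]["image"][60:180,140:300,::-1],(400,300))
cv2.imwrite("pics/p5.png",cv2.hconcat([A,B]))
E
```

```text
[ 0.03003619  0.05227511 -0.00597811] [ 0.62912454 -0.41022337 -1.76962028] [-0.05897659 -0.05570574 -0.00220621] [-0.43566702  0.36199568  0.48637865  2.09069504 -0.2472268   0.74325429
  0.36121246]
-12 165 [27.4 -2.5  4.6] [19.4 34.2] 5.3
0 502 [27.2  5.5  3.3] [19.5 34.9] 5.2
12 373 [29.3 18.1  3.6] [23.2 35.4] 5.2
24 362 [29.4 30.   4.1] [24.  34.8] 5.4
36 393 [29.5 42.2  4.7] [24.2 34.7] 5.7
48 589 [30.2 55.2  6. ] [15.6 44.4] 12.6
60 968 [29.6 64.5  5.5] [18.5 40.7] 12.5
72 577 [29.6 78.1  3.6] [23.2 36.1] 5.5
84 632 [29.6 90.2  3.5] [22.9 36. ] 5.4
96 675 [ 29.8 102.1   3.6] [23.2 36.4] 5.5
108 739 [ 29.7 114.1   3.7] [23.4 36.2] 5.6
120 816 [ 29.9 126.    3.6] [23.3 36.6] 5.6
132 558 [ 29.9 135.8   3.8] [23.5 36.5] 5.7
-6.218725392407799 139.65256731955603
```

View pics/p5.png

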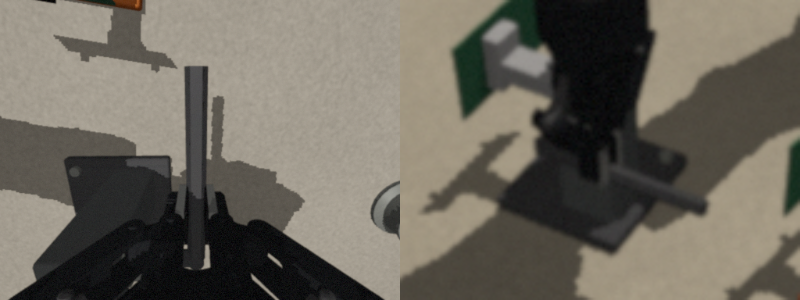

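The key's centre line is at x≈29.3 mm, the nominal seated depth, with no side force. I'll push lightly until it bottoms.

step_arm(
  moves=[
    [0,-1,0,0,0,0,0],
    [0,-2,0,0,0,0,0],
    [0,-2,0,0,0,0,0],
  ],
)

```text
clock: 8.65
tcp_pos: [0.4979, -0.0438, 0.1243]
orientation: [2.042, 2.385, 0.002]
contact_force: [2.1, 0.3, -2.6]
grip_width: 0.0107
gripper_force: 78.7
```

It has bottomed (2 N of reaction). Now I'll swing the lever down about the screw axis, keeping the grip.

step_arm(
  moves=[
    [-0.5,-2,3.1,0,-0.06,0,0],
    [-1.1,-2,6.2,0,-0.12,0,0],
    [-1.9,-2,9.2,0,-0.18,0,0],
    [-2.9,-2,12.2,0,-0.24,0,0],
    [-4.1,-2,15.1,0,-0.3,0,0],
    [-4.1,-2,15.1,0,-0.3,0,0],
  ],
  grip_force=100,
)

```text
clock: 9.25
tcp_pos: [0.4978, -0.0476, 0.1094]
orientation: [1.878, 2.204, -0.285]
contact_force: [5.2, -1.8, 2.2]
grip_width: 0.0097
gripper_force: 101.3
```

```bash
python3 - <<'E'
from h import *
o=r.get_obs();print(sock(o["tcp_pos"]),o["contact_force"],o["moment"],o["joints"])
Rt=R.from_rotvec(o["orientation"]).as_matrix();print(Rt.T.round(3))
E
```

```text
[ 0.02835842  0.0486898  -0.02059663] [ 5.19269781 -1.83091495  2.24326773] [ 0.06270277 -0.75135195  0.66133534] [-0.77232055  0.43198035  0.67376445  2.15615691  0.06632603  0.63423965
 -0.0400771 ]
[[-0.151  0.942 -0.299]
 [ 0.987  0.159  0.002]
 [ 0.05  -0.295 -0.954]]
```

step_arm(
  moves=[
    [-0.7,0,4.1,0,-0.08,0,0],
    [-1.6,0,8.2,0,-0.16,0,0],
    [-2.9,0,12.2,0,-0.24,0,0],
    [-4.5,0,16,0,-0.32,0,0],
    [-6.4,0,19.8,0,-0.4,0,0],
    [-6.4,0,19.8,0,-0.4,0,0],
  ],
)

```text
clock: 9.85
tcp_pos: [0.4994, -0.0592, 0.0919]
orientation: [1.644, 1.933, -0.608]
contact_force: [4.9, -0.3, 3.7]
grip_width: 0.0098
gripper_force: 101.6
```

```bash
cat >> h.py <<'E'
def slope():
    """slope of the long arm from wrist+scene clouds, socket frame (y,z)"""
    for n in("wrist","scene"):
        f=r.grab_frame(n);S=sock(cloud(f)).reshape(-1,3)*1000;S=S[(S[:,0]>12)&(S[:,0]<46)]
        rad=np.hypot(S[:,1],S[:,2]);S=S[(rad>72)&(rad<150)&(S[:,1]>20)&(S[:,2]>-125)&(S[:,2]<15)]
        if len(S)<20: print(n,"few",len(S));continue
        c,d=S[:,1:].mean(0),np.linalg.svd(S[:,1:]-S[:,1:].mean(0),full_matrices=False)[2][0]
        d*=np.sign(d[0]);print(n,len(S),"slope",np.arctan2(-d[1],d[0]).round(3),"bearing",np.arctan2(-c[1],c[0]).round(3),"maxrad",np.hypot(S[:,1],S[:,2]).max().round(1),"x",S[:,0].mean().round(1))
def st():
    o=r.get_obs();Rt=R.from_rotvec(o["orientation"]).as_matrix()
    print(o["clock"],sock(o["tcp_pos"]).round(4),o["contact_force"].round(1),o["moment"].round(2),o["joints"].round(2),"tool slope",np.arcsin(-Rt[2,0]).round(3))
E
python3 -c "
from h import *
st();slope()"
```

```text
9.85 [ 0.0281  0.0369 -0.0381] [ 4.9 -0.3  3.7] [ 0.35 -0.21  0.87] [-1.11  0.73  0.89  2.19  0.27  0.59 -0.4 ] tool slope 0.706
wrist 10233 slope -1.513 bearing 0.264 maxrad 140.6 x 28.3
scene 211 slope 0.664 bearing 0.678 maxrad 141.0 x 32.0
```

step_arm(
  moves=[
    [-0.7,0,4.1,0,-0.08,0,0],
    [-1.6,0,8.2,0,-0.16,0,0],
    [-2.2,0,10.2,0,-0.2,0,0],
    [-2.2,0,10.2,0,-0.2,0,0],
    [-2.2,0,10.2,0,-0.2,0,0],
  ],
)

```text
clock: 10.45
tcp_pos: [0.5013, -0.0674, 0.086]
orientation: [1.53, 1.789, -0.736]
contact_force: [6.0, 2.2, 5.4]
grip_width: 0.01
gripper_force: 101.8
```

```bash
python3 -c "
from h import *
st();slope()"
```

```text
10.45 [ 0.0286  0.0286 -0.044 ] [6.  2.2 5.4] [ 0.32 -0.36  1.08] [-1.2   0.92  0.94  2.18  0.3   0.6  -0.52] tool slope 0.899
wrist 13847 slope -1.236 bearing 0.333 maxrad 140.2 x 28.7
scene 192 slope 1.469 bearing 0.798 maxrad 140.6 x 32.8
```

Lever at about 50° under load. Releasing to check where it rests.

step_arm(
  moves=[
    [0,1,0,0,0,0,12],
    [0,2,0,0,0,0,20],
    [0,2,0,0,0,0,30],
    [0,2,0,0,0,0,30],
    [0,2,-10,0,0,0,30],
    [0,2,-30,0,0,0,30],
    [0,2,-60,0,0,0,30],
    [0,2,-60,0,0,0,30],
  ],
)

```text
clock: 11.35
tcp_pos: [0.4949, -0.018, 0.1236]
orientation: [1.53, 1.792, -0.734]
contact_force: [0.8, 0.2, -1.4]
grip_width: 0.0299
gripper_force: 0.0
```

```bash
python3 - <<'E'
from h import *
st();slope()
f=r.grab_frame("wrist");s=r.grab_frame("scene")
cv2.imwrite("pics/p6.png",cv2.hconcat([cv2.resize(f["image"][:,:,::-1],(400,300)),cv2.resize(s["image"][60:180,140:300,::-1],(400,300))]))
E
```

```text
11.35 [ 0.0301  0.0783 -0.0064] [ 0.8  0.2 -1.4] [0.86 0.08 0.05] [-1.3   0.84  0.96  2.14  0.29  0.75 -0.52] tool slope 0.897
wrist 3125 slope -1.325 bearing 0.548 maxrad 140.2 x 28.0
scene 286 slope -1.514 bearing 0.664 maxrad 140.2 x 29.3
```

View pics/p6.png

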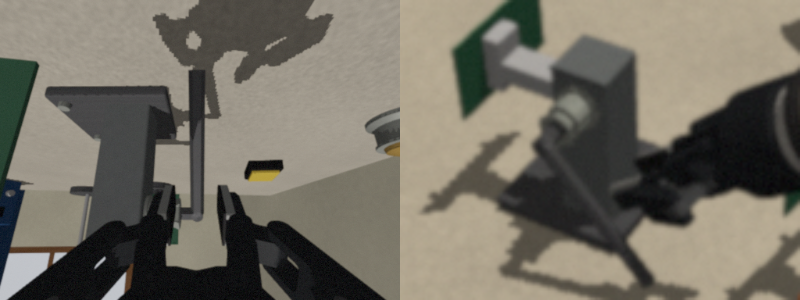

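The wrist view shows the free key from its end at (198,75) to its corner at (196,215). The scene crop shows it sitting in the screw, sloping down to the right. I'll measure the slope along the key's pixels.

```bash
cat > sl.py <<'E'
from h import *
f=r.grab_frame("wrist");S=sock(cloud(f))*1000
K=S[105:260:1,250:256].reshape(-1,3);K=K[(abs(K[:,0]-29)<8)&(K[:,2]>-125)&(K[:,2]<20)]
q,d=None,None
p=np.polyfit(K[:,1],K[:,2],1)
for _ in range(3):
    e=abs(np.polyval(p,K[:,1])-K[:,2]);K=K[e<6+0*e];p=np.polyfit(K[:,1],K[:,2],1)
print(len(K),"slope",np.arctan(-p[0]),"surface z at y0",p[1],"y",K[:,1].min(),K[:,1].max(),"x",K[:,0].mean())
E
python3 sl.py
```

```text
929 slope 0.8555708987454645 surface z at y0 7.306364335535077 y 13.305056921035469 90.2672372799529 x 27.937530649756564
```

It rests at about 49°, seated (x≈28-29 mm). I'll retreat clear and hand in.

step_arm(
  moves=[
    [0,2,-40,0,0,0,30],
    [0,2,-80,0,0,0,30],
    [0,2,-80,0,0,0,30],
    [0,2,-80,0,0,0,30],
  ],
)

```text
clock: 12.0
tcp_pos: [0.4859, 0.0405, 0.1724]
orientation: [1.532, 1.788, -0.74]
contact_force: [-0.5, -0.4, -0.6]
grip_width: 0.0297
gripper_force: 0.0
```

```bash
python3 - <<'E'
from h import *
st()
f=r.grab_frame("scene");S=sock(cloud(f)).reshape(-1,3)*1000
K=S[(abs(S[:,0]-32)<9)&(S[:,1]>15)&(S[:,1]<120)&(S[:,2]<-10)&(S[:,2]>-118)&(abs(S[:,2]+1.15*S[:,1])<25)]
print(len(K),np.arctan(-np.polyfit(K[:,1],K[:,2],1)[0]),np.arctan2(-K[:,2].mean(),K[:,1].mean()))
print(r.hand_in())
E
```

```text
12.0 [0.0305 0.1376 0.0424] [-0.5 -0.4 -0.6] [0.77 0.15 0.04] [-1.41  0.77  1.    2.08  0.27  0.94 -0.51] tool slope 0.9
394 0.8548127083373319 0.8274023383233408
the job is handed in; nothing more can be done
None
```

I put the large key fully into the grey holder's screw and bore it down, and it now rests there at about 49° (asked: about 45°); the small key was not touched, and I handed the job in at about 12 s with the arm clear.

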